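# Heft two screw tins and pack the heavy one at the bottom

## Task

One of the two identical squat steel screw tins on the bench is full (about three quarters of a kilo), the other almost empty (about 200 g); lift them to feel which is which. Pack both in the empty square bay of the pine kit box: the heavy tin first, upright on the bottom and released, before the light one goes in, then the light one squarely on top of its lid. Set them down, do not drop them.

Things in the scene. Friction and masses are not known exactly. Their poses are not given: they have to be found in the camera images.
- tin_left: The left-hand one (+y) (robot's view) of two identical squat round steel tins with flat lids, sealed, 66 mm across, 70 mm tall, loose on the bench with 30 mm clear all round. One of the two, at random, is full and weighs 0.65 to 0.85 kg, the other 0.18 to 0.22 kg; only lifting tells which. Origin: centre of the underside, z up along the axis.
- tin_right: The right-hand one (-y) (robot's view) of two identical squat round steel tins with flat lids, sealed, 66 mm across, 70 mm tall, loose on the bench with 30 mm clear all round. Full if the left one is not, and the other way round; 0.65 to 0.85 kg full, 0.18 to 0.22 kg almost empty. Origin: centre of the underside, z up along the axis.
- crate: The open pine kit box, heavy, does not move. Outside 280 (x) by 152 (y) by 54 mm tall; walls and floor 8 mm thick. The bay at its -x end (nearest the robot) is empty, 136 x 136 mm; the one at its +x end, 120 x 136 mm, holds two stones. Origin: centre of its underside on the bench; x along its length, z up.
- bay (a point): Centre of the inner floor of the empty bay, 64 mm from the box's centre along its -x, 8 mm above the bench; axes as the box's. The bay is 136 x 136 mm and its walls rise 46 mm above this floor.
There are look-alikes about, which are no part of the job. Leave any purple or turquoise look-alike of the tin_right alone.

How it is judged (in metres and radians):
On the way:
1. the heavier tin stands upright and released on the floor of the empty bay, the other one still outside (((x of tin_left in the frame of bay between -0.042 and 0.042 m and y of tin_left in the frame of bay between -0.042 and 0.042 m and z of tin_left in the frame of bay between -0.008 and 0.008 m and angle between tin_left's own z axis and vertical below 0.17 rad and contact force between the fingers and tin_left below 0.3 N and contact force between tin_left and crate above 4.5 N and linear speed of tin_left below 0.03 m/s and horizontal distance between tin_right and bay above 0.11 m) or (x of tin_right in the frame of bay between -0.042 and 0.042 m and y of tin_right in the frame of bay between -0.042 and 0.042 m and z of tin_right in the frame of bay between -0.008 and 0.008 m and angle between tin_right's own z axis and vertical below 0.17 rad and contact force between the fingers and tin_right below 0.3 N and contact force between tin_right and crate above 4.5 N and linear speed of tin_right below 0.03 m/s and horizontal distance between tin_left and bay above 0.11 m))), for 0.2 s.
At the end, for the whole second after the job is handed in: The heavier tin stands upright (within 10 degrees) on the floor of the bay, its centre within 42 mm of the bay's centre along each side, and the lighter tin stands upright on its lid, centred within 16 mm, pressing on it with less than 4.5 N; both released and at rest (((x of tin_left in the frame of bay between -0.042 and 0.042 m and y of tin_left in the frame of bay between -0.042 and 0.042 m and z of tin_left in the frame of bay between -0.008 and 0.008 m and angle between each of tin_left, tin_right's own z axis and vertical below 0.17 rad and z of tin_right in the frame of tin_left between 0.063 and 0.077 m and horizontal distance between tin_left and tin_right below 0.016 m and contact force between tin_left and tin_right between 0.8 and 4.5 N and contact force between the fingers and tin_left below 0.3 N and contact force between the fingers and tin_right below 0.3 N and linear speed of each of tin_left, tin_right below 0.03 m/s) or (x of tin_right in the frame of bay between -0.042 and 0.042 m and y of tin_right in the frame of bay between -0.042 and 0.042 m and z of tin_right in the frame of bay between -0.008 and 0.008 m and angle between each of tin_right, tin_left's own z axis and vertical below 0.17 rad and z of tin_left in the frame of tin_right between 0.063 and 0.077 m and horizontal distance between tin_right and tin_left below 0.016 m and contact force between tin_right and tin_left between 0.8 and 4.5 N and contact force between the fingers and tin_right below 0.3 N and contact force between the fingers and tin_left below 0.3 N and linear speed of each of tin_right, tin_left below 0.03 m/s))); the robot touches nothing.
It fails at once if a tin is dropped or knocked flying: it moves faster than 0.8 m/s with no finger on it (a free fall of about 30 mm) ((contact force between the fingers and tin_left below 0.3 N and linear speed of tin_left above 0.8 m/s) or (contact force between the fingers and tin_right below 0.3 N and linear speed of tin_right above 0.8 m/s)).
It also fails if it takes over 67 s, if anything falls off the work surface, if the arm or the gripper's body presses on something with over 40 N, if the wrist force passes 120 N, or if a joint passes its speed limit or range.

## Robot

A 6-joint arm with a two-finger parallel gripper is mounted at the origin on the work surface. World frame = base frame: x ahead of the robot, y to its left, z up, the work surface at z = 0. Lengths are in mm, angles in degrees, forces in N, time in s.
With the tool pointing down it reaches from about 350 to 850 mm from the base axis. Payload 8.1 kg.
Tool frame: the origin (TCP) lies between the finger pads; the fingertips stand 22 mm ahead of it and the grasp point (between the pads) lies 3 mm ahead of it; z points along the fingers, y is the line along which they close (so a half turn about z gives the same grasp; the last joint's range is limited). The gripper opens to 85 mm and grips with 20 to 120 N. Pads are 22 mm wide; open, the fingers measure 114 mm over their backs; the gripper's body (76 mm by 85 mm) begins 54 mm behind the grasp point. The pads swing forward as they close: fully open they stand 13 mm farther back than shut.
Start: joints at [63.232, 7.471, 85.268, -0, 87.261, -4.893], TCP at [223.534, 556.811, 253.292] pointing down, gripper open.
Joint ranges: [-169.43, 169.43], [-51.17, 129.36], [1.28, 143.12], [-76.62, 256.62], [0, 156.53], [-152.29, 152.29]. Speed limits (degrees/s): [136.94, 136.94, 159.86, 180, 180, 180].

## Interface

Orientations are given as [roll, pitch, yaw] about the fixed x, y, z axes, in that order (R = Rz(yaw) Ry(pitch) Rx(roll)).
In Python, from bench import r, vision gives the robot as it stands.
- The arm moves only by the tool step_arm, never from a script. Its argument "targets" is a list that holds one entry, the list of rows, each a list of 6 numbers: the shift along the world's x, y, z in mm, then the turn, a rotation vector about the world's x, y, z in rad. In form: [[[x, y, z, rx, ry, rz], ...]]. A call has 1 to 12 rows; each row is the pose to reach, as a shift and turn from the pose commanded when the call began; what a row does not reach only later rows make up. A row lasts 1/12 s, in which the tool goes at most 41.7 mm and 7.16 degrees, less where a joint would pass 70% of its speed; a pose out of reach is approached as far as the arm can. A call with a gripper value outside its range is refused whole. "fingers" is the gripper's target within -1 to 1 (shut at 1, half-way at 0, fully open at -1), set as the call begins (left out, the last holds). The fingers move at their own pace and stop on an object; "newtons" is the grip in N (left out, the last holds). Time passes only in rows, so rows that repeat a pose let the fingers close. It gives the time, the measured TCP pose, the force, the opening and the grip force at its end, in the units of the state.
- r.sense(): the state, without advancing time (a new reading comes with each control period).
- vision.snapshot(name): name is "scene" or "top" or "wrist"; returns a dict with "img" (480x640x3 uint8, blue, green, red), "mtx" (3x3 intrinsics, pixels), "eye" and "attitude" of the camera in the world. Camera axes: x right, y up, looking along -z (the intrinsics and any distortion apply to the point x, -y, -z); pixel columns grow to the right and rows downward; lengths in mm; the calibration is good to about 2 mm. A picture is of the moment at which its call begins. There is no depth.
- r.hand_in(): hands the job in; it is judged then, once.
The state is a dict: "time": time; "joint_pos": joint angles; "qd": joint speeds; "joint_efforts": joint torques, N m; "tool_pos": TCP position; "tcp_rot": TCP orientation; "ft_force": force on the tool from outside, world axes, zero at the start; "wrist_torque": the same for the moment, N m; "finger_gap": finger opening in mm; "grip_force": force on a finger pad.
Only numpy, scipy, OpenCV 4.12 (cv2) and the standard library are available. Lean on these libraries where they do the work, as an engineer would, in place of code of your own. Each camera call takes 0.05 s, during which the arm holds its last target. There are 200 camera calls.

## Working session

There is one attempt and no reset: what is moved stays moved. The work goes in short steps, Python scripts to look and compute and a tool call to move; the robot and the scene stay as the last step left them, time stands still between calls to the robot, and variables do not carry over. Pictures are saved under pics/ and viewed, at most 10 in all, crops included, and the job is handed in when it is done.

Besides the shell and the picture viewer there is one more tool, called after "Call:" by a JSON object that holds its "method" and its "body", one argument or row to a line. step_arm: Moves the arm, as the interface text tells. Its arguments: {"type":"object","properties":{"targets":{"type":"array"},"fingers":{"type":"number"},"newtons":{"type":"number"}},"required":["targets"]}

```bash
mkdir -p pics; ls
python3 - <<'E'
from bench import r, vision
import cv2,numpy as np
s=r.sense(); print({k:np.round(v,2) for k,v in s.items()})
for n in("scene","top"):
    d=vision.snapshot(n); cv2.imwrite(f"pics/{n}0.png",d["img"]); print(n,d["mtx"],d["eye"],d["attitude"],d.keys())
E
```

```text
pics
{'time': np.float64(0.0), 'joint_pos': array([63.23,  7.52, 85.33,  0.  , 87.26, -4.89]), 'qd': array([ 0.02,  0.05, -0.04, -0.06,  0.03,  0.04]), 'joint_efforts': array([ 0.000e+00, -5.694e+01, -5.006e+01, -0.000e+00,  1.000e-02,
        0.000e+00]), 'tool_pos': array([223.27, 556.36, 252.24]), 'tcp_rot': array([-1.7989e+02, -1.0000e-02,  1.5813e+02]), 'ft_force': array([ 0.16, -1.16, -0.26]), 'wrist_torque': array([ 0.03, -0.  ,  0.02]), 'grip_force': np.float64(0.0), 'finger_gap': np.float64(85.32)}
scene [[525.94272208   0.         316.04744586]
 [  0.         525.94272208 239.08076031]
 [  0.           0.           1.        ]] [1121.20325249  249.25512499  891.21336734] [ 38.49730978   0.36582054 110.05155546] dict_keys(['img', 'mtx', 'eye', 'attitude'])
top [[528.82269454   0.         318.25943759]
 [  0.         528.82269454 234.47476088]
 [  0.           0.           1.        ]] [ 277.55585651   -7.46803423 1158.30618942] [ 11.13173821   0.16856998 -88.32710197] dict_keys(['img', 'mtx', 'eye', 'attitude'])
```

View pics/scene0.png

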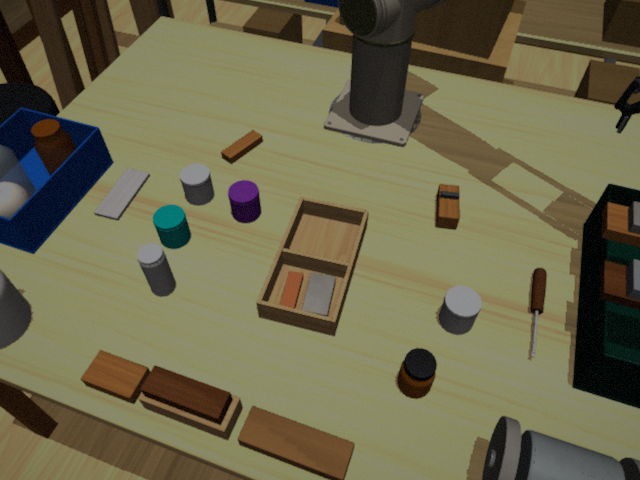

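View pics/top0.png

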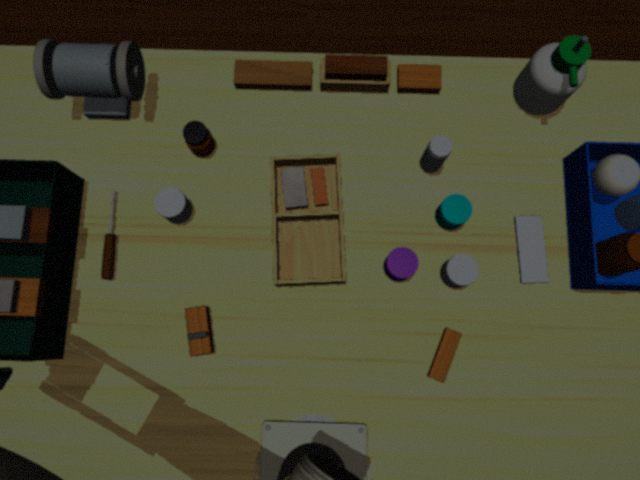

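```bash
cat > h.py <<'E'
import cv2,numpy as np
from bench import r,vision
from scipy.spatial.transform import Rotation as Ro
def snap(n):
    d=vision.snapshot(n); d["R"]=Ro.from_euler("xyz",d["attitude"],degrees=True).as_matrix(); return d
def ray(d,uv):
    p=cv2.undistortPoints(np.float64(uv).reshape(-1,1,2),d["mtx"],None)[:,0]
    v=np.c_[p[:,0],-p[:,1],-np.ones(len(p))]@d["R"].T
    return v
def cast(d,uv,z):
    v=ray(d,uv); e=np.array(d["eye"]); return (e+v*((z-e[2])/v[:,2])[:,None])[:,:2]
def proj(d,P):
    c=(np.atleast_2d(P)-d["eye"])@d["R"]; c=c*[1,-1,-1]
    q=c@d["mtx"].T; return q[:,:2]/q[:,2:]
E
python3 - <<'E'
from h import *
T=snap("top");S=snap("scene")
for n,d,ps in(("top",T,[(172,204),(460,271)]),("scene",S,[(460,305),(197,180)])):
    hsv=cv2.cvtColor(d["img"],cv2.COLOR_BGR2HSV)
    for p in ps:
        u,v=p; w=hsv[v-28:v+28,u-28:u+28]
        m=((w[...,1]<60)&(w[...,2]>60)).astype(np.uint8)
        lid=m.copy(); t=cv2.threshold(w[...,2]*m,0,255,cv2.THRESH_OTSU)[0]
        # separate lid by Otsu among low-saturation pixels
        vals=w[...,2][m>0]; t=cv2.threshold(vals.reshape(-1,1),0,255,cv2.THRESH_OTSU)[0]
        lid=((w[...,2]>t)&(m>0)).astype(np.uint8)
        c=max(cv2.findContours(lid,0,1)[0],key=cv2.contourArea)
        e=cv2.fitEllipse(c); q=np.array(e[0])+[u-28,v-28]
        print(n,p,t,e,q,cast(d,q,70))
c=[(274,157),(339,152),(346,281),(276,287)]
print("box",cast(T,c,54)); print("bay rim centre",cast(T,[(310,249)],54))
print("base",proj(T,[[0,0,0],[0,0,70]]),proj(S,[0,0,0]))
def crop(d,u,v,k=40): return cv2.resize(d["img"][v-k:v+k,u-k:u+k],(380,280+100),interpolation=2)
a=np.hstack([crop(T,172,204),crop(T,440,240,70)])
cv2.imwrite("pics/crop1.png",a)
b=cv2.resize(T["img"][140:300,260:360],None,fx=3.5,fy=3.5,interpolation=2); cv2.imwrite("pics/crop2.png",b)
E
```

```text
top (172, 204) 90.0 ((21.586423873901367, 22.838464736938477), (28.412778854370117, 41.86980056762695), 110.63273620605469) [165.58642387 198.83846474] [[559.45800512 328.92047881]]
top (460, 271) 87.0 ((31.041963577270508, 25.837600708007812), (29.42747688293457, 31.85751724243164), 134.8657684326172) [463.04196358 268.83760071] [[ 427.64892452 -299.60771641]]
scene (460, 305) 111.0 ((30.98883819580078, 23.18649673461914), (29.080392837524414, 37.075233459472656), 111.98560333251953) [462.9888382  300.18649673] [[552.54681676 321.21215596]]
scene (197, 180) 109.0 ((24.963577270507812, 21.2799072265625), (20.103696823120117, 30.22393035888672), 79.28266143798828) [193.96357727 173.27990723] [[ 425.71144295 -298.72561978]]
box [[664.89412706 104.15453947]
 [680.42218732 -38.00503172]
 [397.17854503 -58.77517974]
 [380.40913041  87.06109383]]
bay rim centre [[462.83522864  18.6858857 ]]
base [[312.32208137 476.48611164]
 [311.81268781 485.82727869]] [[374.40717331 112.9641467 ]]
```

View pics/crop1.png

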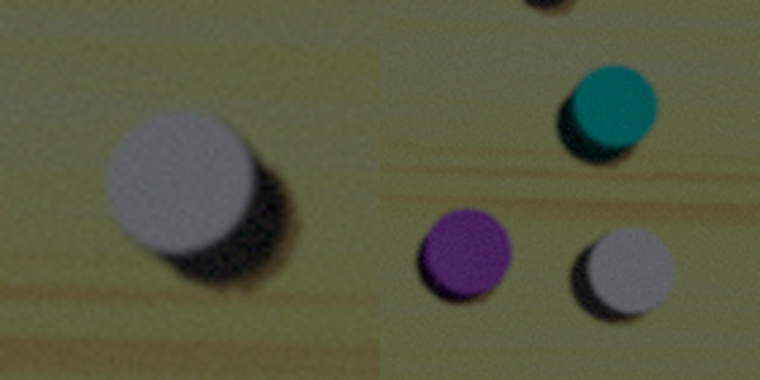

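View pics/crop2.png

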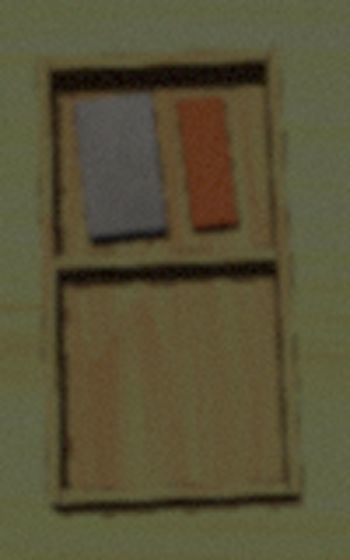

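Grey lids show at top-view pixels (170,202), which is tin_left, and (462,270), which is tin_right. The purple tin (402,264), the turquoise tin (456,211) and the tall silver bottle (438,150) are not part of the job. Only the two grey squat cylinders fit the description, and the crop confirms it. The empty bay is centred near (309,248).

Run:
```python
from h import *
T=snap("top")
print(cast(T,[(169.9,202.3),(462.1,269.8)],70))
f=lambda a:np.array(a)/3.5+[260,140]
print(cast(T,f([(62,268),(280,265),(290,490),(62,490)]),54), cast(T,f([(55,503),(300,497),(272,55),(42,55)]),54))
S=snap("scene"); print(cast(S,[(462,299),(196,174)],70))
s=r.sense();print(s["time"],s["tool_pos"],s["tcp_rot"])
W=snap("wrist");print(W["eye"],W["attitude"],W["mtx"][0,0])
```

```text
[[ 552.13746893  319.10577003]
 [ 425.5872847  -297.61429411]]
[[531.26141966  90.11994995]
 [536.95085498 -43.25148132]
 [399.08474951 -52.16234974]
 [395.1479832   84.12677908]] [[387.25213368  87.96463574]
 [395.06675991 -58.21804566]
 [671.78308301 -35.37296298]
 [667.72710947 108.67441571]]
[[ 550.62873754  319.06244445]
 [ 426.20551818 -293.37871142]]
0.3 [223.49036398 556.65838194 252.92234252] [-1.79964528e+02 -2.77703395e-03  1.58120924e+02]
[159.3118199  581.58064914 374.1551395 ] [-1.59295164e+01 -2.90027928e-02  6.80607692e+01] 370.44646253354614
```

Call:
{"method": "step_arm", "body": {
  "targets": [
    [[30, -22, 0, 0, 0, -0.04], [65, -47, 0, 0, 0, -0.08], [100, -72, 0, 0, 0, -0.12], [135, -97, 0, 0, 0, -0.16], [170, -122, 0, 0, 0, -0.2], [205, -148, 0, 0, 0, -0.24], [240, -174, 0, 0, 0, -0.28], [275, -200, 0, 0, 0, -0.33], [305, -222, 0, 0, 0, -0.33], [322, -234, -20, 0, 0, -0.33], [328, -238, -40, 0, 0, -0.33], [328, -238, -60, 0, 0, -0.33]]
  ],
  "fingers": -1,
  "newtons": 60
}}

```text
time: 1.35
tool_pos: [554.1, 316.5, 192.8]
tcp_rot: [179.9, 0.1, 139.0]
ft_force: [-0.3, 0.2, -0.3]
finger_gap: 85.3
grip_force: 0.0
```

Run:
```python
from h import *
d=snap("wrist"); s=r.sense(); print(s["time"],s["tool_pos"],s["tcp_rot"])
print(proj(d,[551.5,319,70]))
cv2.imwrite("pics/w1.png",d["img"])
```

```text
1.4 [550.81059941 316.4380256  187.13257325] [-1.79665971e+02 -1.41396040e-01  1.39068570e+02]
[[321.61217892 224.92368906]]
```

View pics/w1.png

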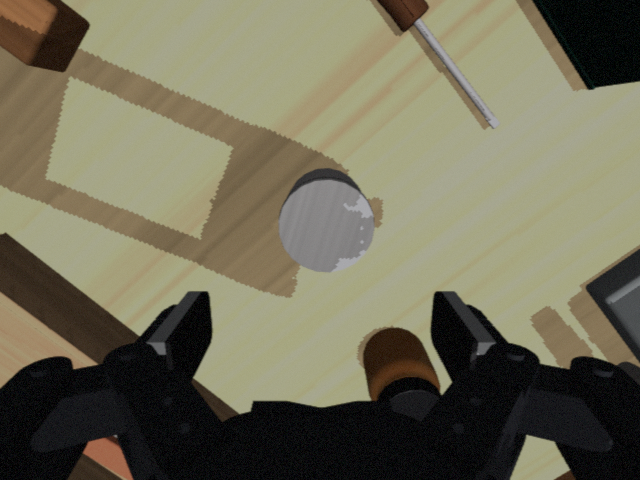

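The wrist view shows the lid at (326,225), in line between the fingers. The amber bottle (400,370) is well clear.

Run:
```python
from h import *
d=snap("wrist"); s=r.sense(); print(s["time"],s["tool_pos"])
print(cast(d,[(326,225)],70))
```

```text
1.45 [549.82656159 316.97465158 188.49713766]
[[548.20994892 321.71430501]]
```

Call:
{"method": "step_arm", "body": {
  "targets": [
    [[-1, 3, -30, 0, 0, 0], [-1, 3, -60, 0, 0, 0], [-1, 3, -85, 0, 0, 0], [-1, 3, -105, 0, 0, 0], [-1, 3, -120, 0, 0, 0], [-1, 3, -132, 0, 0, 0], [-1, 3, -140, 0, 0, 0], [-1, 3, -143, 0, 0, 0], [-1, 3, -143, 0, 0, 0]]
  ]
}}

```text
time: 2.2
tool_pos: [550.5, 322.1, 50.5]
tcp_rot: [-180.0, -0.0, 139.2]
ft_force: [0.0, -1.0, -1.2]
finger_gap: 85.1
grip_force: 0.0
```

Call:
{"method": "step_arm", "body": {
  "targets": [
    [[0, 0, 0, 0, 0, 0], [0, 0, 0, 0, 0, 0], [0, 0, 0, 0, 0, 0], [0, 0, 0, 0, 0, 0], [0, 0, 0, 0, 0, 0], [0, 0, 0, 0, 0, 0], [0, 0, 0, 0, 0, 0], [0, 0, 0, 0, 0, 0]]
  ],
  "fingers": 1,
  "newtons": 50
}}

```text
time: 2.87
tool_pos: [552.0, 322.8, 52.5]
tcp_rot: [179.8, 0.1, 139.2]
ft_force: [-0.5, 1.7, 6.8]
finger_gap: 65.2
grip_force: 57.5
```

Call:
{"method": "step_arm", "body": {
  "targets": [
    [[0, 0, 3, 0, 0, 0], [0, 0, 8, 0, 0, 0], [0, 0, 16, 0, 0, 0], [0, 0, 28, 0, 0, 0], [0, 0, 40, 0, 0, 0], [0, 0, 50, 0, 0, 0], [0, 0, 56, 0, 0, 0], [0, 0, 60, 0, 0, 0], [0, 0, 60, 0, 0, 0], [0, 0, 60, 0, 0, 0], [0, 0, 60, 0, 0, 0], [0, 0, 60, 0, 0, 0]]
  ]
}}

```text
time: 3.87
tool_pos: [549.9, 321.5, 109.3]
tcp_rot: [-179.9, -0.0, 139.2]
ft_force: [0.1, 1.0, -7.6]
finger_gap: 65.9
grip_force: 57.5
```

Run:
```python
from h import *
for i in range(4):
    d=snap("wrist"); s=r.sense(); print(s["time"],s["tool_pos"],s["ft_force"],s["finger_gap"],s["joint_pos"])
```

```text
3.9167 [549.97689002 321.54520639 109.31632275] [-0.55759934 -0.10991966 -7.15781761] 65.09796720167782 [ 2.57024625e+01  1.92524544e+01  8.70472347e+01  1.25842497e-03
  7.37934664e+01 -2.35134023e+01]
3.9667 [550.08575106 321.62030577 109.47482438] [-0.22136994 -0.06610525 -7.57383132] 65.64414329899121 [ 2.57047055e+01  1.92462573e+01  8.70372095e+01  4.91125421e-04
  7.37913599e+01 -2.35141444e+01]
4.0167 [550.18214843 321.67069942 109.61528779] [-0.14814412  0.36730447 -7.77035597] 65.64946759500502 [ 2.57048946e+01  1.92430959e+01  8.70254508e+01  7.52154054e-04
  7.37941915e+01 -2.35135379e+01]
4.0667 [550.27227371 321.69134812 109.77212108] [ 0.3730264  -0.23506309 -8.22953406] 65.19778132570634 [ 2.57031006e+01  1.92343842e+01  8.70187329e+01  6.49015731e-04
  7.37955995e+01 -2.35143412e+01]
```

tin_left weighs about 7.6 N, so it is the heavy one. I'll move it over the bay.

Call:
{"method": "step_arm", "body": {
  "targets": [
    [[0, -5, 10, 0, 0, 0], [-4, -15, 25, 0, 0, 0], [-12, -42, 35, 0, 0, 0], [-21, -75, 35, 0, 0, 0], [-31, -110, 35, 0, 0, 0], [-41, -146, 35, 0, 0, 0], [-51, -182, 35, 0, 0, 0], [-61, -218, 35, 0, 0, 0], [-70, -250, 35, 0, 0, 0], [-78, -278, 35, 0, 0, 0], [-83, -296, 35, 0, 0, 0], [-84, -302, 35, 0, 0, 0]]
  ]
}}

```text
time: 5.07
tool_pos: [465.9, 16.9, 146.2]
tcp_rot: [-180.0, 0.1, 139.1]
ft_force: [0.8, 0.5, -6.8]
finger_gap: 65.5
grip_force: 58.8
```

Call:
{"method": "step_arm", "body": {
  "targets": [
    [[0, 0, 0, 0, 0, 0], [0, 0, 0, 0, 0, 0], [0, 0, 0, 0, 0, 0]]
  ]
}}

```text
time: 5.32
tool_pos: [467.0, 20.6, 145.8]
tcp_rot: [179.9, 0.0, 139.2]
ft_force: [0.0, 0.5, -7.8]
finger_gap: 65.4
grip_force: 58.8
```

Run:
```python
from h import *
d=snap("wrist"); s=r.sense(); print(s["time"],s["tool_pos"],s["tcp_rot"],s["ft_force"])
c,sn=np.cos(.063),np.sin(.063)
for a,b in((-68,-68),(68,-68),(68,68),(-68,68)):
    q=proj(d,[466+a*c-b*sn,20+a*sn+b*c,54])[0]; print(q); cv2.circle(d["img"],tuple(int(t) for t in q),4,(0,0,255),-1)
cv2.imwrite("pics/w2.png",d["img"])
```

```text
5.3667 [466.8841188   20.72801976 145.58031031] [1.79966029e+02 8.69198016e-03 1.39278121e+02] [ 0.27100306  0.63943921 -8.00537764]
[160.09222731 242.01113284]
[318.48629396 379.2299351 ]
[478.82145249 244.84160501]
[321.40578944  71.26788909]
```

View pics/w2.png

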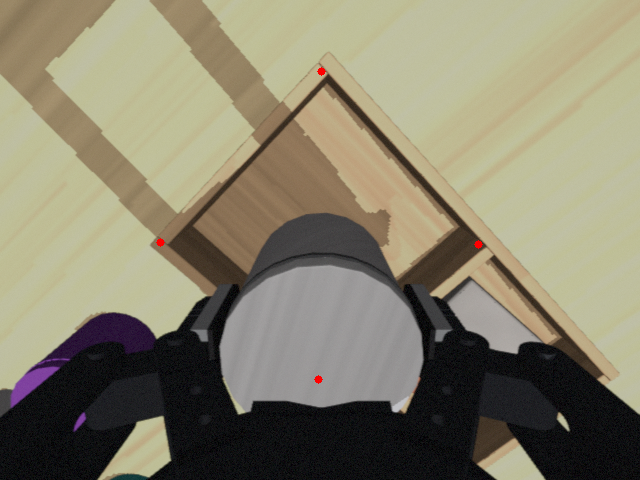

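The bay's inner corners sit within about 5 mm of the prediction, at (172,240), (325,76) and (478,250), and the tin is over the bay. I'll lower it.

Call:
{"method": "step_arm", "body": {
  "targets": [
    [[0, 0, -8, 0, 0, 0], [0, 0, -20, 0, 0, 0], [0, 0, -34, 0, 0, 0], [0, 0, -48, 0, 0, 0], [0, 0, -60, 0, 0, 0], [0, 0, -70, 0, 0, 0], [0, 0, -77, 0, 0, 0], [0, 0, -81, 0, 0, 0], [0, 0, -83, 0, 0, 0], [0, 0, -84, 0, 0, 0], [0, 0, -84, 0, 0, 0]]
  ]
}}

```text
time: 6.28
tool_pos: [466.9, 19.8, 61.6]
tcp_rot: [180.0, 0.0, 139.2]
ft_force: [-0.0, 0.0, -7.0]
finger_gap: 65.6
grip_force: 58.7
```

Call:
{"method": "step_arm", "body": {
  "targets": [
    [[0, 0, -1, 0, 0, 0], [0, 0, -1, 0, 0, 0], [0, 0, -2, 0, 0, 0], [0, 0, -2, 0, 0, 0], [0, 0, -2, 0, 0, 0]]
  ]
}}

```text
time: 6.7
tool_pos: [467.1, 19.7, 60.6]
tcp_rot: [180.0, 0.1, 139.2]
ft_force: [-4.9, 0.3, 4.4]
finger_gap: 65.5
grip_force: 59.6
```

Call:
{"method": "step_arm", "body": {
  "targets": [
    [[0, 0, 0, 0, 0, 0], [0, 0, 0, 0, 0, 0], [0, 0, 0, 0, 0, 0], [0, 0, 0, 0, 0, 0], [0, 0, 0, 0, 0, 0], [0, 0, 0, 0, 0, 0]]
  ],
  "fingers": -0.88
}}

```text
time: 7.2
tool_pos: [466.7, 19.8, 59.4]
tcp_rot: [180.0, 0.0, 139.2]
ft_force: [0.5, 0.6, 0.2]
finger_gap: 80.3
grip_force: 0.0
```

Call:
{"method": "step_arm", "body": {
  "targets": [
    [[0, 0, 5, 0, 0, 0], [0, 0, 15, 0, 0, 0], [0, 0, 30, 0, 0, 0], [0, 0, 50, 0, 0, 0], [0, 0, 75, 0, 0, 0], [0, 0, 100, 0, 0, 0], [0, 0, 120, 0, 0, 0], [0, 0, 130, 0, 0, 0], [0, 0, 130, 0, 0, 0], [0, 0, 130, 0, 0, 0]]
  ]
}}

```text
time: 8.03
tool_pos: [466.8, 19.8, 189.5]
tcp_rot: [180.0, 0.1, 139.2]
ft_force: [-0.1, -0.4, -1.2]
finger_gap: 80.5
grip_force: 0.0
```

Run:
```python
from h import *
d=snap("wrist"); s=r.sense(); print(s["time"],s["tool_pos"],s["tcp_rot"],s["ft_force"],s["finger_gap"])
q=proj(d,[467,20,78])[0]; print(q)
cv2.imwrite("pics/w3.png",d["img"])
```

```text
8.0833 [466.0536355   19.84301507 188.37676147] [-1.79964794e+02 -4.72625890e-02  1.39217506e+02] [-0.97138052  0.55462022 -0.25366642] 80.51793730679071
[321.91845408 234.69210187]
```

View pics/w3.png

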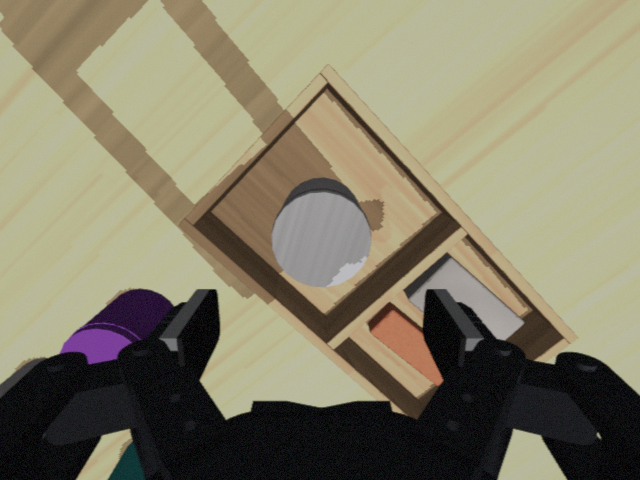

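Heavy tin standing upright in the bay, lid at (321,233), as predicted. Now to tin_right.

Call:
{"method": "step_arm", "body": {
  "targets": [
    [[-1, -10, 0, 0, 0, 0], [-4, -35, 0, 0, 0, 0], [-9, -70, 0, 0, 0, 0], [-14, -108, 0, 0, 0, 0], [-19, -146, 0, 0, 0, 0], [-24, -184, 0, 0, 0, 0], [-28, -222, 0, 0, 0, 0], [-33, -258, 0, 0, 0, 0], [-37, -288, 0, 0, 0, 0], [-39, -308, 0, 0, 0, 0], [-40, -316, 0, 0, 0, 0], [-40, -316, 0, 0, 0, 0]]
  ],
  "fingers": -1
}}

```text
time: 9.08
tool_pos: [425.1, -297.6, 187.7]
tcp_rot: [-180.0, -0.1, 139.1]
ft_force: [0.2, -0.0, -0.3]
finger_gap: 85.8
grip_force: 0.0
```

Call:
{"method": "step_arm", "body": {
  "targets": [
    [[0, 0, 0, 0, 0, 0], [0, 0, 0, 0, 0, 0], [0, 0, 0, 0, 0, 0]]
  ]
}}

```text
time: 9.33
tool_pos: [426.7, -294.9, 189.0]
tcp_rot: [180.0, -0.0, 139.3]
ft_force: [-0.9, 0.7, 0.6]
finger_gap: 85.3
grip_force: 0.0
```

Run:
```python
from h import *
d=snap("wrist"); s=r.sense(); print(s["time"],s["tool_pos"],s["tcp_rot"],s["joint_pos"])
print(proj(d,[426,-296,70]))
cv2.imwrite("pics/w4.png",d["img"])
```

```text
9.3833 [ 426.80321069 -295.00687621  189.17708037] [ 1.79989342e+02 -1.63836558e-02  1.39310643e+02] [-4.03227316e+01 -2.87063879e+00  1.02656146e+02  1.09210443e-02
  8.02308078e+01 -8.96352281e+01]
[[319.60774044 232.06978592]]
```

View pics/w4.png

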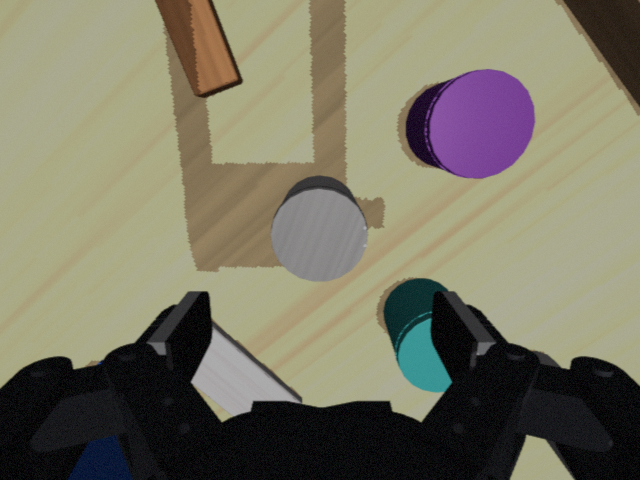

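Grey lid at (319,234), as predicted; purple (485,125) and turquoise (430,340) are clear of the finger paths.

Call:
{"method": "step_arm", "body": {
  "targets": [
    [[0, 0, -30, 0, 0, 0], [0, 0, -60, 0, 0, 0], [0, 0, -85, 0, 0, 0], [0, 0, -105, 0, 0, 0], [0, 0, -120, 0, 0, 0], [0, 0, -130, 0, 0, 0], [0, 0, -136, 0, 0, 0], [0, 0, -139, 0, 0, 0], [0, 0, -139, 0, 0, 0], [0, 0, -139, 0, 0, 0]]
  ]
}}

```text
time: 10.22
tool_pos: [427.2, -296.5, 51.3]
tcp_rot: [180.0, 0.1, 139.2]
ft_force: [-0.7, -0.2, 0.7]
finger_gap: 84.9
grip_force: 0.0
```

Call:
{"method": "step_arm", "body": {
  "targets": [
    [[0, 0, 0, 0, 0, 0], [0, 0, 0, 0, 0, 0], [0, 0, 0, 0, 0, 0], [0, 0, 0, 0, 0, 0], [0, 0, 0, 0, 0, 0], [0, 0, 0, 0, 0, 0], [0, 0, 0, 0, 0, 0], [0, 0, 0, 0, 0, 0]]
  ],
  "fingers": 1,
  "newtons": 35
}}

```text
time: 10.88
tool_pos: [427.2, -296.8, 51.8]
tcp_rot: [-180.0, 0.1, 139.2]
ft_force: [-2.7, 1.4, 7.1]
finger_gap: 66.1
grip_force: 38.6
```

Call:
{"method": "step_arm", "body": {
  "targets": [
    [[0, 0, 3, 0, 0, 0], [0, 0, 10, 0, 0, 0], [0, 0, 25, 0, 0, 0], [0, 0, 45, 0, 0, 0], [0, 0, 70, 0, 0, 0], [0, 0, 95, 0, 0, 0], [0, 0, 115, 0, 0, 0], [0, 0, 125, 0, 0, 0], [0, 0, 130, 0, 0, 0], [0, 0, 130, 0, 0, 0], [0, 0, 130, 0, 0, 0]]
  ]
}}

```text
time: 11.8
tool_pos: [426.1, -295.8, 179.3]
tcp_rot: [-180.0, -0.1, 139.2]
ft_force: [-0.0, -0.5, -3.2]
finger_gap: 66.0
grip_force: 39.7
```

Call:
{"method": "step_arm", "body": {
  "targets": [
    [[1, 8, 0, 0, 0, 0], [4, 30, 0, 0, 0, 0], [8, 62, 0, 0, 0, 0], [12, 97, 0, 0, 0, 0], [17, 133, 0, 0, 0, 0], [21, 169, 0, 0, 0, 0], [26, 205, 0, 0, 0, 0], [31, 240, 0, 0, 0, 0], [35, 272, 0, 0, 0, 0], [38, 297, 0, 0, 0, 0], [40, 312, 0, 0, 0, 0], [40, 316, 0, 0, 0, 0]]
  ]
}}

```text
time: 12.8
tool_pos: [465.5, 22.8, 178.7]
tcp_rot: [-180.0, -0.2, 139.4]
ft_force: [-0.5, -0.8, -2.6]
finger_gap: 65.9
grip_force: 39.7
```

Call:
{"method": "step_arm", "body": {
  "targets": [
    [[0, 0, 0, 0, 0, 0], [0, 0, -10, 0, 0, 0], [0, 0, -20, 0, 0, 0], [0, 0, -28, 0, 0, 0], [0, 0, -34, 0, 0, 0], [0, 0, -37, 0, 0, 0], [0, 0, -37, 0, 0, 0], [0, 0, -37, 0, 0, 0]]
  ]
}}

```text
time: 13.47
tool_pos: [466.4, 19.5, 143.1]
tcp_rot: [-180.0, -0.0, 139.2]
ft_force: [-0.0, -0.6, -1.3]
finger_gap: 66.3
grip_force: 39.7
```

Run:
```python
from h import *
d=snap("wrist"); s=r.sense(); print(s["time"],s["tool_pos"],s["tcp_rot"],s["ft_force"],s["finger_gap"])
S=snap("scene")
S2=cv2.resize(S["img"][130:290,260:390],None,fx=3,fy=3,interpolation=2)
w=cv2.resize(d["img"],(400,300)); o=np.zeros((480,800,3),np.uint8); o[:300,:400]=w; o[:,400:790]=S2
cv2.imwrite("pics/w5.png",o)
```

```text
13.5167 [466.74521227  19.59479784 143.55115773] [1.79988251e+02 1.68511925e-02 1.39196383e+02] [-0.48778748  1.00302348 -1.46155543] 66.11764494324973
```

View pics/w5.png

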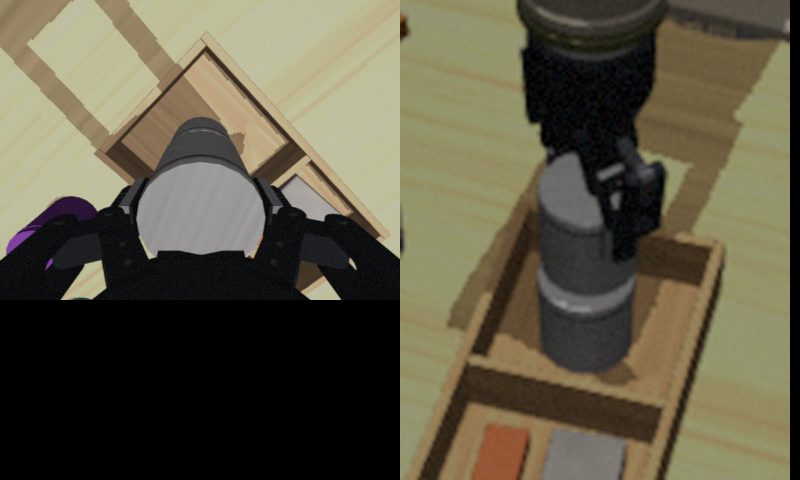

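The held tin hangs straight above the heavy one: their sides line up at x≈540–635 in the right-hand panel, with a small gap. I'll lower it.

Call:
{"method": "step_arm", "body": {
  "targets": [
    [[0, 0, -3, 0, 0, 0], [0, 0, -6, 0, 0, 0], [0, 0, -9, 0, 0, 0], [0, 0, -11, 0, 0, 0], [0, 0, -12, 0, 0, 0], [0, 0, -13, 0, 0, 0], [0, 0, -13, 0, 0, 0], [0, 0, -13, 0, 0, 0]]
  ]
}}

```text
time: 14.23
tool_pos: [466.6, 19.8, 130.3]
tcp_rot: [180.0, 0.0, 139.2]
ft_force: [1.2, 0.1, -2.0]
finger_gap: 65.9
grip_force: 39.8
```

Call:
{"method": "step_arm", "body": {
  "targets": [
    [[0, 0, -1, 0, 0, 0], [0, 0, -1, 0, 0, 0], [0, 0, -1, 0, 0, 0]]
  ]
}}

```text
time: 14.48
tool_pos: [466.9, 19.8, 129.9]
tcp_rot: [180.0, 0.0, 139.2]
ft_force: [-1.7, 0.8, 3.0]
finger_gap: 65.7
grip_force: 40.1
```

Call:
{"method": "step_arm", "body": {
  "targets": [
    [[0, 0, 0, 0, 0, 0], [0, 0, 0, 0, 0, 0], [0, 0, 0, 0, 0, 0], [0, 0, 0, 0, 0, 0], [0, 0, 0, 0, 0, 0], [0, 0, 0, 0, 0, 0], [0, 0, 0, 0, 0, 0]]
  ],
  "fingers": -1
}}

```text
time: 15.07
tool_pos: [466.5, 19.8, 129.3]
tcp_rot: [-180.0, -0.0, 139.2]
ft_force: [-0.1, -0.3, 0.4]
finger_gap: 85.2
grip_force: 0.0
```

Call:
{"method": "step_arm", "body": {
  "targets": [
    [[0, 0, 4, 0, 0, 0], [0, 0, 12, 0, 0, 0], [0, 0, 25, 0, 0, 0], [0, 0, 45, 0, 0, 0], [0, 0, 70, 0, 0, 0], [0, 0, 95, 0, 0, 0], [0, 0, 115, 0, 0, 0], [0, 0, 125, 0, 0, 0], [0, 0, 130, 0, 0, 0], [0, 0, 130, 0, 0, 0], [0, 0, 130, 0, 0, 0]]
  ]
}}

```text
time: 15.98
tool_pos: [466.2, 19.8, 258.4]
tcp_rot: [-180.0, -0.1, 139.2]
ft_force: [0.4, -0.6, -0.7]
finger_gap: 85.0
grip_force: 0.0
```

Run:
```python
from h import *
d=snap("wrist"); s=r.sense(); print(s["time"],s["tool_pos"],s["ft_force"],s["finger_gap"])
print(proj(d,[467,20,148]))
S=snap("scene")
S2=cv2.resize(S["img"][130:290,260:390],None,fx=3,fy=3,interpolation=2)
w=cv2.resize(d["img"],(400,300)); o=np.zeros((480,800,3),np.uint8); o[:300,:400]=w; o[:,400:790]=S2
cv2.imwrite("pics/w6.png",o)
```

```text
16.0333 [465.86031735  19.84181055 257.7904228 ] [-0.03661138  0.59027618 -0.41225939] 85.15491108260365
[[322.70677886 236.18495733]]
```

View pics/w6.png

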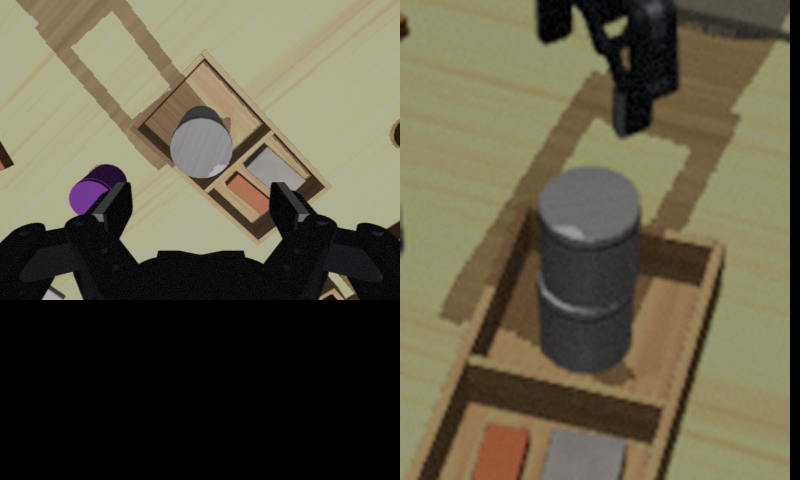

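The light tin stands squarely on the heavy one, its lid at (201,148) in the left-hand panel, and the gripper is clear of everything. I'm handing in.

```bash
python3 -c "
from bench import r
print(r.hand_in())"
```

```text
the job is handed in; nothing more can be done
None
```

The job is handed in, with no verdict returned: tin_left, the heavy one at about 0.77 kg, stands upright in the bay, and tin_right, the light one, sits squarely on its lid with the gripper clear, after about 16 s.

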